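Draw the reach gauge out to its set mark and hold it

ROBOT

A 6-joint arm with a two-finger parallel gripper is mounted at the origin on a cart in front of the work surface, level with it; the furniture and walls round the work are solid. World frame = base frame: x ahead of the robot, y to its left, z up, the work surface at z = 0. Lengths are in m, angles in rad, forces in N, time in s.
With the tool pointing down it reaches from about 0.25 to 0.775 m from the base axis. Payload 4 kg.
Tool frame: the origin (TCP) lies at the very end of the fingers, on their centre line; the grasp point (between the pads) lies 19 mm behind it (robot.grip_point_offset is the distance from the TCP to the grasp point, in m); z points along the fingers, x is the direction in which the jaws open and shut, and the axes are right-handed (so a half turn about z gives the same grasp; the last joint's range is limited). The gripper opens to 94 mm and grips with 3 to 60 N. Pads are 16 mm wide; open, the fingers measure 119 mm over their backs; the gripper's body (75 mm by 177 mm) begins 78 mm behind the grasp point.
Start: joints at [-1.301, 0.087, 1.371, -0, 1.684, -0.103], TCP at [0.2, -0.512, 0.206] pointing down, gripper open.
Joint ranges: [-3.1, 3.1], [-0.76, 2.03], [0.27, 2.55], [-1.08, 4.22], [0.17, 2.65], [-2.57, 2.57]. Speed limits (rad/s): [2.79, 2.79, 3.14, 3.14, 3.14, 3.14].

INTERFACE

Orientations are given as [roll, pitch, yaw] about the fixed x, y, z axes, in that order (R = Rz(yaw) Ry(pitch) Rx(roll)).
In Python, from bench import robot gives the robot as it stands.
- The arm moves only by the shell command python3 -m inch 'ROWS'. ROWS is text: rows parted by semicolons, each of 5 numbers parted by spaces: the shift along the tool's x, y, z in cm, then the turn about the tool's z in rad, then the closure, from 0 (fully open) to 1 (shut). In form: tx ty tz spin claw; .... A call has 1 to 20 rows; each row is the pose to reach, as a shift and turn from the pose measured when the call began, along the tool's axes at that moment; what a row does not reach only later rows make up. A row lasts 1/12 s, in which the tool goes at most 41.7 mm and 7.16 degrees, less where a joint would pass 70% of its speed; a pose out of reach is approached as far as the arm can. A call with a gripper value outside its range is refused whole. The fingers move at their own pace and stop on an object; the grip force is fixed at half the most. Time passes only in rows, so rows that repeat a pose let the fingers close. It gives the time, the measured TCP pose, the force and the opening at its end, in the units of the state.
- robot.get_obs(): the state, without advancing time (a new reading comes with each control period).
- robot.snapshot(name): name is "side" or "top" or "wrist"; returns (picture, depth): 400x640x3 uint8, blue, green, red; 400x640 float32, m along the optical axis (not along the pixel's ray), 0 where there is no reading.
- robot.camera_info(name): a dict with "K" (3x3 intrinsics, pixels), "extrinsics" (4x4, takes a point from world to camera coordinates); the wrist camera has in their place "mount" (4x4, takes a point from camera to tool coordinates, whose origin is the TCP and whose axes are the tool frame's). Camera axes: x right, y down, z forward; pixel columns grow to the right and rows downward; lengths in m; the calibration is good to about 2 mm. A picture is of the moment at which its call begins: read the wrist's pose just before it. camera_info takes no time and is no camera call.
- robot.close_job(): hands the job in, once; it reports no verdict.
The state is a dict: "time": time; "joint_positions": joint angles; "qvel": joint speeds; "joint_torque": joint torques, N m; "tool_pos": TCP position; "ee_rot": TCP orientation; "wrist_force": force on the tool from outside, world axes, zero at the start; "wrist_torque": the same for the moment, N m; "width": finger opening in m.
Only numpy, scipy, OpenCV 4.12 (cv2) and the standard library are available. Lean on these libraries where they do the work, as an engineer would, in place of code of your own. Each camera call takes 0.05 s, during which the arm holds its last target.

TASK

The reach gauge on the bench must be held at its set reach so that a band can be checked against it. Press in the lock button on top of the gauge's sleeve, then take the upright knob on the sliding arm and draw the arm out until its pointer stands exactly opposite the small rider clipped on the scale bar; the arm has a return spring, so keep gripping the knob and finish while holding the arm still at that mark. Do not shift the rider, and leave the things round the gauge where they are.

Things in the scene. Friction and masses are not known exactly. Their poses are not given: they have to be found in the camera images.
- gauge: Reach gauge, fixed to the bench: grey base plate 305 x 88 x 12 mm with a square aluminium sleeve (120 mm long, 30 x 30 mm, top 75 mm above the bench), out of which a telescoping arm slides along the gauge's +x axis. Origin on the bench under the arm's centre line, 10 mm outside the sleeve's mouth; z up. It points roughly to the robot's right.
- scale_zero (a point): First line of the scale, where the pointer stands with the arm fully in. The scale bar is a flat bar 14 mm wide, top 50 mm above the bench, fixed parallel to the arm, 43 mm from its centre line on the gauge's -y side (the robot's side), with a line every 10 mm.
- button_top (a point): Centre of the top of the lock button: a round black push button, 20 mm across, standing up on the sleeve in a dark collar 60 mm behind the gauge's origin; its top is 87.5 mm above the bench when out. It is pressed straight down.
- lock_button (a joint): Lock button travel in m: 0 out (arm locked), 0.006 fully in. It gives way at about 4 N, has no spring and stays where it is pushed. The arm is free when the button is in by more than about 4 mm; its top always stays proud of the sleeve and collar.
- grip_knob (a point): Centre of the top of the grip knob: an upright black cylinder 23 mm across, 43 mm tall, from 73 to 116 mm above the bench, standing on the arm (the arm's top lies 67 mm above the bench). With the arm in, it stands 60 mm out from the sleeve's mouth; free all round above the arm.
- gauge_arm (a joint): How far the arm is drawn out, in m: 0 fully in, at most 0.095. Grows along the gauge's +x axis. While locked it gives only about 2 mm at an ordinary pull. A return spring pulls it in with 3.2 N at 0 and 7 N at 0.095; let go, it slides back in.
- pointer_tip (a point): Tip of the arm's pointer: a flat blade on the arm beneath the knob that reaches sideways to the inner edge of the scale bar, 36 mm from the arm's centre line, 60 mm above the bench; it has the same gauge x as the knob's axis.
- rider_line (a point): Line (narrow tongue pointing to the arm) of the rider: a dark steel clip 16 mm long with a small thumbscrew, sitting on the scale bar, top 54 mm above the bench. The tip lies 36 mm from the arm's centre line; it marks the set reach.
- rider (a joint): Place of the rider on the scale bar in m, along the gauge's +x axis, counted from where the pointer stands with the arm fully in: the pointer is opposite the rider when gauge_arm equals rider. Set anywhere from 0.040 to 0.085; it is held by friction (about 4 N).
- tumbler: Loose glass tumbler 81 mm across, 91 mm high, origin under its centre, beyond the arm's end. A bystander.
- spatula: Loose thin spatula, 203 mm long along its y, 10 mm wide, on the robot's side of the gauge. A bystander.

How it is judged:
By the outcome, as a careful person would: the job done as asked, in the order asked, and still so for the second after the job is handed in, while the arm keeps its last pose, push and grip.
It also fails if it takes over 40 s, if anything falls off the work surface, if the arm or the gripper's body presses on something with over 40 N, if the wrist force passes 120 N, or if a joint passes its speed limit or range.

## Working session

There is one attempt and no reset: what is moved stays moved. The work goes in short steps, Python scripts to look and compute and a shell command to move; the robot and the scene stay as the last step left them, time stands still between calls to the robot, and variables do not carry over. Pictures are saved under pics/ and viewed, and the job is handed in when it is done.

```bash
ls; mkdir -p pics; python3 - <<'E'
from bench import robot
import cv2,numpy as np
o=robot.get_obs();print(o)
for n in ("top","side"):
    p,d=robot.snapshot(n);cv2.imwrite(f"pics/{n}0.png",p);np.save(f"pics/{n}0.npy",d)
    c=robot.camera_info(n);print(n,c)
print(robot.camera_info("wrist"), robot.grip_point_offset)
E
```

```text
pics
{'time': 0.0, 'joint_positions': array([-1.30113743e+00,  8.79690709e-02,  1.37224481e+00, -8.26904960e-05,
        1.68360481e+00, -1.03143795e-01]), 'qvel': array([-7.49254564e-04, -4.97172618e-04, -4.38603299e-04, -2.25320845e-03,
        6.09439008e-05,  1.25464214e-03]), 'joint_torque': array([ 3.70360259e-02, -3.40456295e+01, -3.02824652e+01,  9.83096939e-02,
        2.42520624e-02,  3.84823565e-03]), 'tool_pos': array([ 0.20012303, -0.51170565,  0.20430129]), 'ee_rot': array([-3.14144521e+00,  2.22267560e-03, -1.19800268e+00]), 'wrist_force': array([ 0.22306359,  0.27217818, -0.00235655]), 'wrist_torque': array([-0.01380225, -0.0138448 ,  0.01086502]), 'width': 0.09393532973666009}
top {'K': array([[419.97027381,   0.        , 326.20365523],
       [  0.        , 419.97027381, 200.81418236],
       [  0.        ,   0.        ,   1.        ]]), 'extrinsics': array([[-2.82660359e-03, -9.99995993e-01,  1.57802008e-04,
        -5.79487782e-02],
       [-9.85619887e-01,  2.75930631e-03, -1.68955097e-01,
         5.77106474e-01],
       [ 1.68953984e-01, -6.33101880e-04, -9.856
[... 368 characters left out ...]
    [-0.10482129, -0.35488515, -0.92901508,  0.11979869],
       [ 0.2114924 ,  0.90483792, -0.36951225,  0.85107488],
       [ 0.        ,  0.        ,  0.        ,  1.        ]])}
{'K': array([[300.83711541,   0.        , 318.02701248],
       [  0.        , 300.83711541, 196.11471371],
       [  0.        ,   0.        ,   1.        ]]), 'mount': array([[ 9.99999910e-01, -4.21623338e-04,  4.70216598e-05,
        -5.84651312e-04],
       [ 3.99075419e-04,  9.72497007e-01,  2.32915030e-01,
        -6.66903795e-02],
       [-1.43930836e-04, -2.32914991e-01,  9.72497088e-01,
        -1.79939393e-01],
       [ 0.00000000e+00,  0.00000000e+00,  0.00000000e+00,
         1.00000000e+00]])} 0.0188
```

View pics/top0.png

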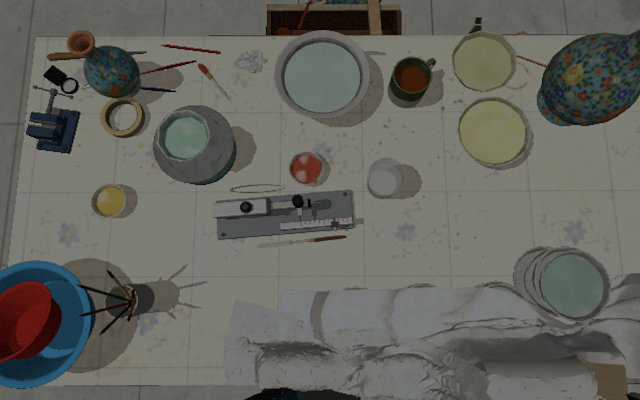

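View pics/side0.png

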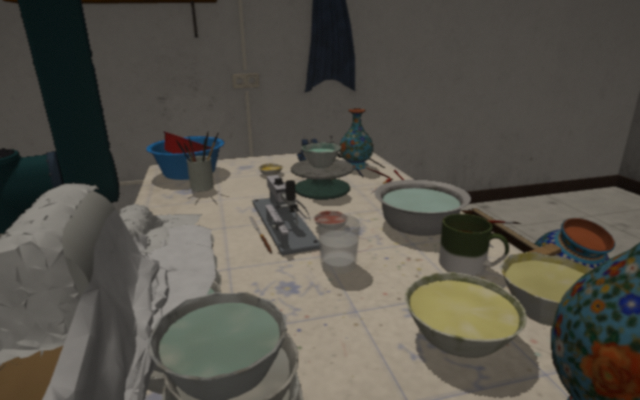

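The top view shows the gauge at about (215–355, 190–240), with the button near (247,207), the knob near (298,201) and the rider near (335,224). The tumbler is at (388,178). I'll zoom in and measure.

```bash
python3 - <<'E'
import cv2
p=cv2.imread("pics/top0.png")[170:260,200:370]
p=cv2.resize(p,None,fx=4.7,fy=4.7,interpolation=cv2.INTER_CUBIC)
p=cv2.convertScaleAbs(p,alpha=1.6)
cv2.imwrite("pics/top0z.png",p)
E
```

```text
(no output)
```

View pics/top0z.png

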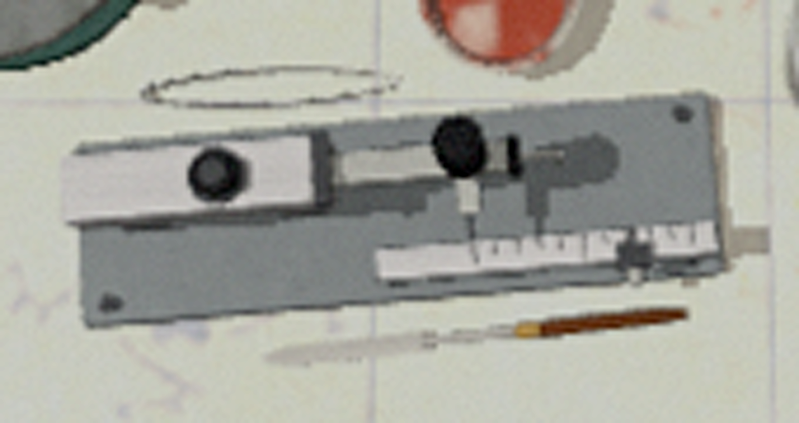

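The zoom shows the button top near (216,172), the knob near (459,145), the pointer tip near (473,243) and the rider tongue near (634,230).

```bash
cat > h.py <<'E'
import numpy as np, cv2
from bench import robot
from scipy.spatial.transform import Rotation as R
def ray(name,uv,obs=None,T=None):
    c=robot.camera_info(name);K=c["K"]
    if name=="wrist":
        M=np.eye(4);M[:3,:3]=R.from_euler("xyz",obs["ee_rot"]).as_matrix();M[:3,3]=obs["tool_pos"]
        W=M@c["mount"]
    else: W=np.linalg.inv(c["extrinsics"])
    d=W[:3,:3]@np.linalg.inv(K)@np.array([uv[0],uv[1],1.]);return W[:3,3],d
def onz(name,uv,z,obs=None):
    o,d=ray(name,uv,obs);return o+d*(z-o[2])/d[2]
def proj(name,P,obs=None):
    c=robot.camera_info(name);K=c["K"]
    if name=="wrist":
        M=np.eye(4);M[:3,:3]=R.from_euler("xyz",obs["ee_rot"]).as_matrix();M[:3,3]=obs["tool_pos"]
        E=np.linalg.inv(M@c["mount"])
    else: E=c["extrinsics"]
    q=K@(E[:3,:3]@np.asarray(P)+E[:3,3]);return q[:2]/q[2]
def tooldelta(P,obs):
    return R.from_euler("xyz",obs["ee_rot"]).as_matrix().T@(np.asarray(P)-obs["tool_pos"])*100
E
python3 - <<'E'
from h import *
o=robot.get_obs()
f=lambda u,v,z:onz("top",(200+u/4.7,170+v/4.7),z)
for n,u,v,z in [("button",216,171,.0875),("knob",459,140,.116),("ptr",474,245,.060),("rider",634,232,.054),("plateTL",78,146,.012),("plateTR",705,96,.012),("plateBL",88,326,.012),("plateBR",724,270,.012),("barL",378,265,.05),("barR",714,238,.05)]:
    print(n,f(u,v,z).round(4))
P=[f(*a) for a in [(78,146,.012),(705,96,.012),(88,326,.012),(724,270,.012)]]
for a,b in [(0,1),(2,3)]:
    d=P[b]-P[a];print(np.degrees(np.arctan2(d[1],d[0])),np.linalg.norm(d))
d=f(714,238,.05)-f(378,265,.05);print(np.degrees(np.arctan2(d[1],d[0])))
d=f(459,140,.116)-f(216,171,.0875);print(np.degrees(np.arctan2(d[1],d[0])),np.linalg.norm(d[:2]))
E
```

```text
button [0.5592 0.1061 0.0875]
knob [ 0.5677 -0.0024  0.116 ]
ptr [ 0.5295 -0.0058  0.06  ]
rider [ 0.5359 -0.078   0.054 ]
plateTL [0.5834 0.1871 0.012 ]
plateTR [ 0.607  -0.1134  0.012 ]
plateBL [0.4973 0.1788 0.012 ]
plateBR [ 0.523  -0.1214  0.012 ]
barL [0.5216 0.0384 0.05  ]
barR [ 0.5336 -0.1145  0.05  ]
-85.51859896151471 0.301420958275378
-85.11568197097236 0.30128626829572325
-85.54101610895583
-85.49300560274095 0.10884735047007979
```

```bash
python3 - <<'E'
from h import *
d=np.load("pics/top0.npy");c=robot.camera_info("top")
v,u=np.mgrid[:400,:640]
P=np.stack([(u-c["K"][0,2])/c["K"][0,0]*d,(v-c["K"][1,2])/c["K"][1,1]*d,d,np.ones_like(d)],-1)@np.linalg.inv(c["extrinsics"]).T
P=P[d>0]
print("rows x, cols y from 0.4 to -0.7, max height cm")
ys=np.arange(.40,-.75,-.05)
print("       ",*[f"{y*100:4.0f}" for y in ys])
for x in np.arange(.8,.1,-.05):
    r=[]
    for y in ys:
        m=(abs(P[:,0]-x)<=.025)&(abs(P[:,1]-y)<=.025)
        r.append(P[m,2].max()*100 if m.any() else -1)
    print(f"{x:.2f}   ",*[f"{k:4.0f}" for k in r])
E
```

```text
rows x, cols y from 0.4 to -0.7, max height cm
          40   35   30   25   20   15   10    5    0   -5  -10  -15  -20  -25  -30  -35  -40  -45  -50  -55  -60  -65  -70
0.80      10    3    1    8    7    1    1    8    8    6    8    8    9    9    9    6    7    7    6   21   28   23   -1
0.75       3    3   13   13   13    7    1    1    8    8    8    1    1    1    1    6    5    5    6   19   21   21   16
0.70       1    1   13   13   13    8    1    1    3    3    1    1    1    1    1    6    6    5    6    1    1    1    1
0.65       1    1    7   13   13    8    1    1    3    3    1    9   10    1    1    6    6    6    6    1    1    1    1
0.60       3    1    1    7    7    2    8    8   12    7    2    9   10    1    1    1    1    1    1    1    1    1    1
0.55       3    1    1    1    8    8    9    8   12    7    6    1    1    1    1    1    1    1    1    1    1    1    1
0.50       1    1    1    1    2    2    2    5    6    6    6    1    1    1    1    1    1    1    6    6    1    1    1
0.45       1   16    1    1    1    1    1    1    1    1    1    1    1    1    1    1    1   16   16   16   15    1    1
0.40      16   16   16    1    1    1    1    1    1    7    7    7    9    9   10   13   13   16   15   15   16    1    6
0.35      14   13   15    1    1    1    1    1    1    7    7    8   10   10   12   14   14   16   16   16   15    6    7
0.30      10   15    1    1    1    1    3    3    2    8    8    9   10   15   23   23   23   23   23   17   15    7    8
0.25      10    1    1    1    1    1    7    8    8    8   10   11   12   16   25   26   25   25   25   23   16    8    7
0.20       1    1    1    1    1    1   15   19   21    8   10   12   11   15   23   -1   -1   -1   -1   23   15    9    1
0.15      -1   -1   -1   -1   -1   -1   -1   -1   -1   -1   -1   -1   -1   -1   -1   -1   -1   -1   -1   -1   -1   -1   -1
```

```bash
python3 - <<'E'
from h import *
o=robot.get_obs()
for P in [o["tool_pos"],o["tool_pos"]+[0,0,.1],o["tool_pos"]+[0,0,.2],(.2,-.4,.23)]: print(proj("top",P),proj("side",P))
p,d=robot.snapshot("wrist");cv2.imwrite("pics/w0.png",p)
print(np.round(d[20::40,20::60],2))
E
```

```text
[601.63835857 409.7892471 ] [-29.64788266 310.6837088 ]
[647.46618828 432.57557895] [-71.76756826 199.45334213]
[711.58245244 464.45521369] [-124.96706829   58.96321713]
[541.63590198 415.29928426] [ 14.49264881 228.35193261]
[[0.12 0.14 0.15 0.2  0.22 0.24 0.22 0.22 0.35 0.34 0.34]
 [0.12 0.12 0.13 0.14 0.17 0.25 0.24 0.27 0.35 0.36 0.36]
 [0.13 0.13 0.13 0.13 0.13 0.37 0.3  0.32 0.36 0.3  0.26]
 [0.15 0.13 0.13 0.13 0.13 0.15 0.21 0.27 0.32 0.3  0.25]
 [0.39 0.54 0.15 0.14 0.14 0.2  0.24 0.24 0.31 0.26 0.23]
 [0.4  0.59 1.12 1.22 0.15 0.21 0.25 0.4  0.3  0.25 0.22]
 [0.07 0.08 0.08 0.13 1.26 1.27 1.26 0.13 0.08 0.08 0.08]
 [0.07 0.07 0.07 0.07 0.07 0.07 0.07 0.07 0.07 0.07 0.07]
 [0.07 0.07 0.08 1.24 1.24 1.25 1.26 1.35 0.08 0.07 0.07]
 [0.05 0.05 0.05 0.05 0.05 0.05 0.05 0.05 0.05 0.05 0.05]]
```

View pics/w0.png

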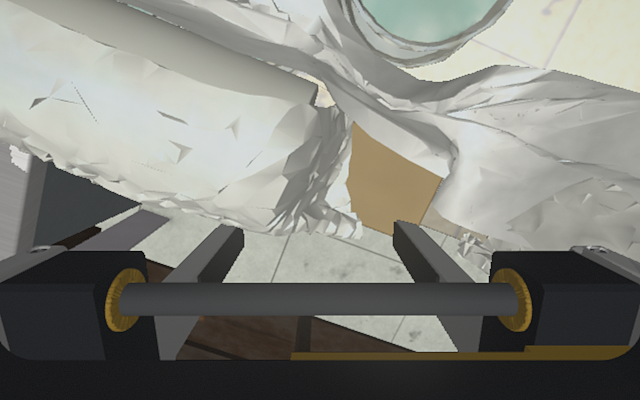

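The wrist view shows a pile of white cloth right beside the gripper, up to about 0.26 m high according to the depth. I'll go straight up first.

```bash
python3 -m inch '0 0 -5 0 0; 0 0 -10 0 0; 0 0 -15 0 0; 0 0 -15 0 0; 0 0 -15 0 0'
cat >> h.py <<'E'
YAW=np.radians(94.6)
def plan(P):
    o=robot.get_obs();y=o["ee_rot"][2]
    print("t",o["time"],"tcp",o["tool_pos"].round(4),"rpy",o["ee_rot"].round(4),"F",o["wrist_force"].round(2),"w",round(o["width"],4))
    s=(YAW-y)
    print("delta cm",tooldelta(P,o).round(2),"spin",round(-s,3))
E
python3 -c "
from h import *
plan((.5592,.1061,.30))"
```

```text
time: 0.57
tool_pos: [0.2007, -0.5134, 0.3619]
ee_rot: [3.14, -0.011, -1.198]
wrist_force: [-0.0, 1.1, 0.1]
width: 0.0939
t 0.5667 tcp [ 0.2007 -0.5134  0.3619] rpy [ 3.1405 -0.0107 -1.1979] F [-0.02  1.08  0.08] w 0.0939
delta cm [-44.7  -55.96   5.65] spin -2.849
```

```bash
python3 -m inch '-2.3 -2.9 0 -0.12 0; -4.6 -5.8 0 -0.24 0; -6.9 -8.7 0 -0.36 0; -9.2 -11.6 0 -0.48 0; -11.5 -14.5 0 -0.6 0; -13.8 -17.4 0 -0.72 0; -16.1 -20.3 0 -0.84 0; -18.4 -23.2 0 -0.96 0.2; -20.7 -26.1 0 -1.08 0.4; -23 -29 0 -1.2 0.6; -25.3 -31.9 0 -1.32 0.8; -27.6 -34.8 0 -1.44 1; -29.9 -37.7 0 -1.56 1; -32.2 -40.6 0 -1.68 1; -34.5 -43.5 0 -1.8 1; -36.8 -46.4 0.5 -1.92 1; -39.1 -49.3 1 -2.04 1; -41.4 -52.2 2 -2.16 1; -43.7 -55.1 3 -2.28 1; -44.7 -56 4 -2.4 1'
python3 -c "
from h import *
plan((.5592,.1061,.20))"
```

```text
time: 2.23
tool_pos: [0.5606, 0.1103, 0.3129]
ee_rot: [3.139, 0.009, 1.212]
wrist_force: [-0.4, -0.8, -0.4]
width: 0.0109
t 2.2333 tcp [0.5606 0.1103 0.3129] rpy [3.1391 0.0088 1.212 ] F [-0.43 -0.81 -0.36] w 0.0109
delta cm [-3.500e-01 -1.000e-02  1.129e+01] spin -0.439
```

```bash
python3 -m inch '-0.3 0 1 -0.11 1; -0.3 0 2 -0.22 1; -0.3 0 3 -0.33 1; -0.3 0 4 -0.439 1; -0.3 0 4 -0.439 1; -0.3 0 4 -0.439 1'
python3 - <<'E'
from h import *
plan((.5592,.1061,.20))
o=robot.get_obs()
p,d=robot.snapshot("wrist");cv2.imwrite("pics/w1.png",p)
for P in [(.5592,.1061,.0875),(.5677,-.0024,.116),(.5295,-.0058,.06),(.5359,-.078,.054)]: print(proj("wrist",P,o).round(1))
E
```

```text
time: 2.73
tool_pos: [0.5588, 0.1071, 0.2711]
ee_rot: [-3.137, 0.009, 1.648]
wrist_force: [-0.6, -0.1, 0.3]
width: 0.0006
t 2.7333 tcp [0.5588 0.1071 0.2711] rpy [-3.1366  0.009   1.6483] F [-0.57 -0.14  0.26] w 0.0006
delta cm [-0.04  0.07  7.11] spin -0.003
[318.2 181.8]
[222.5 186.3]
[233.8 148.7]
[180.2 148.9]
```

View pics/w1.png

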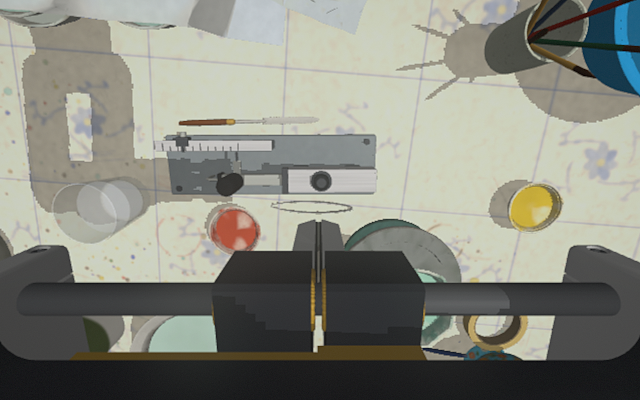

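```bash
python3 - <<'E'
import cv2
p=cv2.imread("pics/w1.png")[120:205,150:390]
cv2.imwrite("pics/w1z.png",cv2.resize(p,None,fx=3.3,fy=3.3,interpolation=cv2.INTER_CUBIC))
E
```

```text
(no output)
```

View pics/w1z.png

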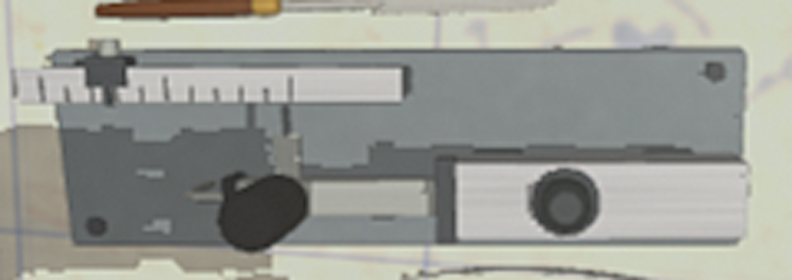

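The zoom puts the button top at wrist pixel (321,182), the knob top at (227,186), the pointer tip at (236,152) and the rider tongue tip at (183,151). All sit about 3 px from where the top camera predicts. I'll move lower and check the button again.

```bash
python3 -m inch '0 0 3 0 1; 0 0 6 0 1; 0 0 9 0 1; 0 0 12 0 1; 0 0 14 0 1; 0 0 14 0 1; 0 0 14 0 1; 0 0 14 0 1'
python3 - <<'E'
from h import *
plan((.5592,.1061,.0875))
o=robot.get_obs()
p,d=robot.snapshot("wrist");cv2.imwrite("pics/w2.png",p)
for P in [(.5592,.1061,.0875),(.5677,-.0024,.116),(.5295,-.0058,.06),(.5359,-.078,.054)]: print(proj("wrist",P,o).round(1))
E
```

```text
time: 3.45
tool_pos: [0.5602, 0.1059, 0.1346]
ee_rot: [3.141, 0.009, 1.647]
wrist_force: [0.9, 0.7, 0.1]
width: 0.0004
t 3.45 tcp [0.5602 0.1059 0.1346] rpy [3.1409 0.009  1.6475] F [0.86 0.72 0.13] w 0.0004
delta cm [ 0.07 -0.1   4.71] spin -0.004
[318.4 211.4]
[162.  222.9]
[189.8 158.7]
[109.9 158.9]
```

View pics/w2.png

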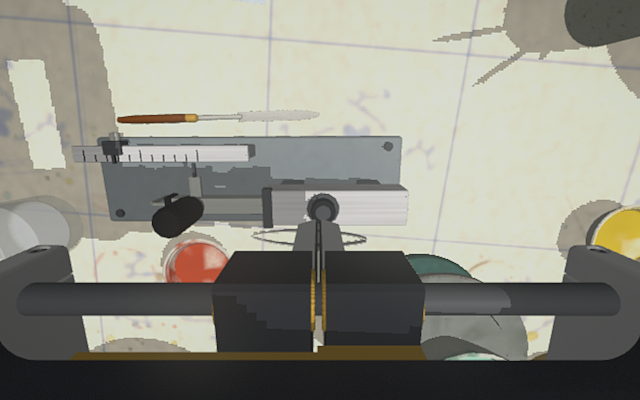

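The button is near (323,208), about 3 mm left of the top camera's estimate. I'll aim between the two and press down in small steps.

```bash
python3 -m inch '0.2 -0.1 2 0 1; 0.2 -0.1 4 0 1; 0.2 -0.1 4.6 0 1; 0.2 -0.1 4.6 0 1; 0.2 -0.1 4.8 0 1; 0.2 -0.1 4.9 0 1; 0.2 -0.1 4.9 0 1'
```

```text
time: 4.08
tool_pos: [0.5604, 0.1075, 0.0875]
ee_rot: [3.137, 0.009, 1.648]
wrist_force: [-0.8, 0.3, 0.4]
width: 0.0001
```

```bash
python3 -m inch '0 0 0.1 0 1; 0 0 0.2 0 1; 0 0 0.3 0 1; 0 0 0.3 0 1; 0 0 0.3 0 1'; python3 -m inch '0 0 0.1 0 1; 0 0 0.2 0 1; 0 0 0.2 0 1; 0 0 0.2 0 1'
```

```text
time: 4.5
tool_pos: [0.5611, 0.1076, 0.0855]
ee_rot: [3.135, 0.009, 1.648]
wrist_force: [0.2, 0.2, 3.7]
width: 0.0005
time: 4.83
tool_pos: [0.5612, 0.1077, 0.0835]
ee_rot: [3.135, 0.009, 1.648]
wrist_force: [-0.4, -0.1, 3.8]
width: 0.0006
```

```bash
python3 -m inch '0 0 0.1 0 1; 0 0 0.2 0 1; 0 0 0.2 0 1; 0 0 0.2 0 1'; python3 -m inch '0 0 0.1 0 1; 0 0 0.15 0 1; 0 0 0.15 0 1; 0 0 0.15 0 1'
```

```text
time: 5.17
tool_pos: [0.5612, 0.1076, 0.0812]
ee_rot: [3.135, 0.009, 1.648]
wrist_force: [0.7, 1.1, 2.7]
width: 0.0003
time: 5.5
tool_pos: [0.5613, 0.1077, 0.0806]
ee_rot: [3.135, 0.008, 1.648]
wrist_force: [-1.0, 0.1, 7.4]
width: 0.0003
```

```bash
python3 -m inch '0 0 0.1 0 1; 0 0 0.15 0 1; 0 0 0.15 0 1'; python3 -m inch '0 0 -1.5 0 1; 0 0 -4 0 1; 0 0 -7 0 1; 0 0 -7 0 1;0 0 -7 0 1'
python3 - <<'E'
from h import *
o=robot.get_obs()
p,d=robot.snapshot("wrist");cv2.imwrite("pics/w3.png",p)
plan((.567,0,.16))
E
```

```text
time: 5.75
tool_pos: [0.5614, 0.1078, 0.0805]
ee_rot: [3.134, 0.008, 1.648]
wrist_force: [-3.4, 0.2, 8.6]
width: 0.0007
time: 6.17
tool_pos: [0.5617, 0.1083, 0.1517]
ee_rot: [3.131, 0.009, 1.648]
wrist_force: [0.9, -0.3, -0.3]
width: 0.0006
t 6.2167 tcp [0.5606 0.1083 0.1497] rpy [3.1346 0.0086 1.6476] F [-0.62 -0.09 -0.57] w 0.0003
delta cm [-10.85  -0.18  -0.93] spin -0.003
```

View pics/w3.png

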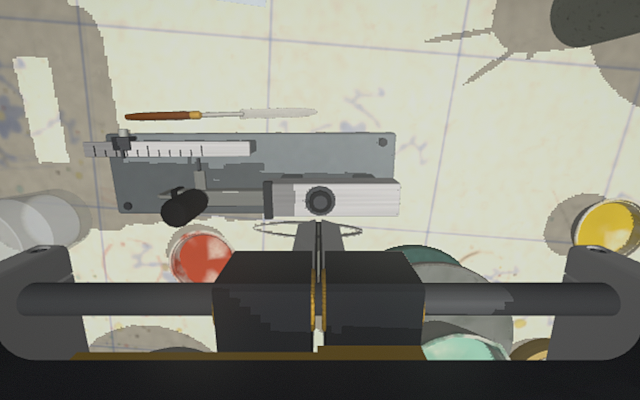

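The button is in at its stop: the force rose to 8.6 N with the TCP at 0.0805. Next I'll move over the knob and open the gripper.

```bash
python3 -m inch '-3 0 -1 0 0.8; -6 0 -1 0 0.5; -9 -0.1 -1 0 0.2; -10.8 -0.2 -1 0 0; -10.8 -0.2 -1 0 0; -10.8 -0.2 -1 0 0; -10.8 -0.2 -1 0 0;-10.8 -0.2 -1 0 0'
python3 - <<'E'
from h import *
o=robot.get_obs()
p,d=robot.snapshot("wrist");cv2.imwrite("pics/w4.png",p)
plan((.5677,-.0024,.079))
print(proj("wrist",(.5677,-.0024,.116),o))
E
```

```text
time: 6.88
tool_pos: [0.5663, 0.0017, 0.1596]
ee_rot: [3.136, 0.008, 1.649]
wrist_force: [-0.1, -0.5, 0.1]
width: 0.0506
t 6.9333 tcp [0.5665 0.0017 0.1599] rpy [3.1358 0.008  1.6493] F [ 0.15 -0.15 -0.43] w 0.0544
delta cm [-0.36  0.04  8.09] spin -0.002
[312.64892297 215.03977918]
```

View pics/w4.png

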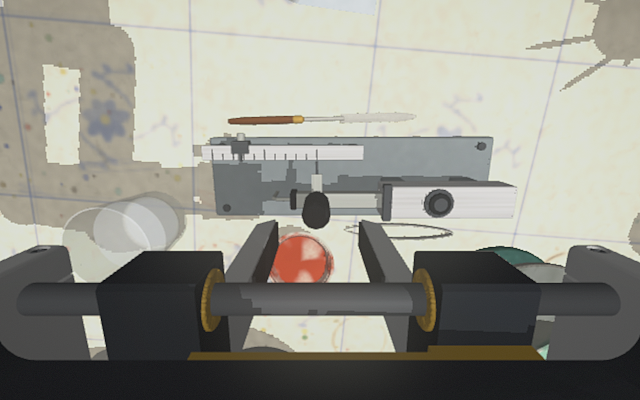

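The knob top is at (316,212), between the open fingers; its centre is about (0.5665, -0.001). I'll go down with the opening at about 50 mm.

```bash
python3 -m inch '-0.2 0 1 0 0.45; -0.2 0 2 0 0.45; -0.2 0 3 0 0.45; -0.2 0 4.5 0 0.45; -0.2 0 6 0 0.45; -0.2 0 7 0 0.45; -0.2 0 7.5 0 0.45; -0.2 0 7.9 0 0.45; -0.2 0 7.9 0 0.45; -0.2 0 7.9 0 0.45'
python3 - <<'E'
from h import *
o=robot.get_obs()
p,d=robot.snapshot("wrist");cv2.imwrite("pics/w5.png",p)
plan((.5677,-.0024,.079))
E
```

```text
time: 7.77
tool_pos: [0.5674, -0.0009, 0.0813]
ee_rot: [3.135, 0.008, 1.649]
wrist_force: [-0.5, 0.4, -0.1]
width: 0.0515
t 7.8167 tcp [ 0.5677 -0.0009  0.0817] rpy [3.1343 0.0083 1.6492] F [ 0.59 -0.66  0.02] w 0.0516
delta cm [-0.15 -0.01  0.27] spin -0.002
```

View pics/w5.png

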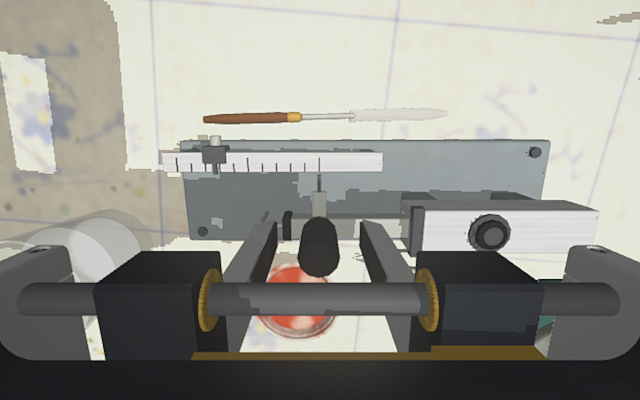

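The knob stands midway between the fingers at (318,240). I'll lower slightly and close.

```bash
python3 -m inch '0 0 0.2 0 0.6; 0 0 0.3 0 0.8; 0 0 0.3 0 1; 0 0 0.3 0 1; 0 0 0.3 0 1; 0 0 0.3 0 1; 0 0 0.3 0 1'
python3 - <<'E'
from h import *
o=robot.get_obs()
p,d=robot.snapshot("wrist");cv2.imwrite("pics/w6.png",p[100:260,120:520].repeat(2,0).repeat(2,1))
plan((.5677,-.0024,.079))
E
```

```text
time: 8.4
tool_pos: [0.5678, -0.0006, 0.0789]
ee_rot: [3.134, 0.008, 1.649]
wrist_force: [0.3, 1.4, 1.7]
width: 0.0226
t 8.45 tcp [ 0.5678 -0.0007  0.0789] rpy [3.134  0.0077 1.6492] F [-1.06  1.66  0.33] w 0.0224
delta cm [-0.17 -0.02 -0.01] spin -0.002
```

View pics/w6.png

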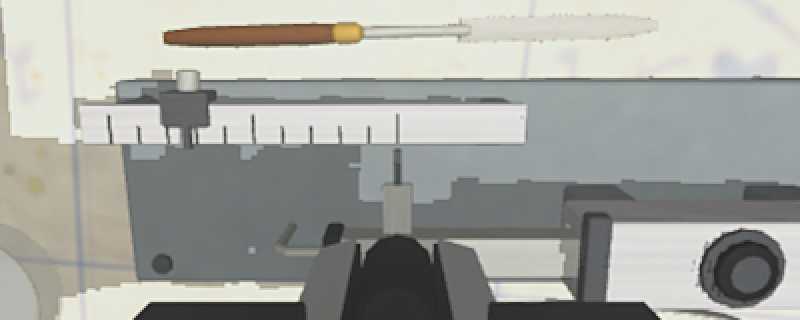

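The grip holds at a width of 22.5 mm. In the zoom, the scale zero is at u=397 with 28.8 px per 10 mm, and the rider tongue is at u=187. After correcting for its height, the reach is about 71.7 mm. I'll draw out 3 cm first, then check that the arm follows.

```bash
python3 -m inch '-0.5 0 0 0 1; -1 0 0 0 1; -1.5 0 0 0 1; -2 0 0 0 1; -2.5 0 0 0 1; -3 0 0 0 1; -3 0 0 0 1'
```

```text
time: 9.03
tool_pos: [0.5703, -0.0315, 0.079]
ee_rot: [3.134, 0.008, 1.648]
wrist_force: [1.4, 4.3, -0.9]
width: 0.0223
```

```bash
python3 -m inch '-0.6 0 0 0 1; -1.2 0 0 0 1; -1.8 0 0 0 1; -2.4 0 0 0 1; -3 0 0 0 1; -3.4 0 0 0 1; -3.8 0 0 0 1; -3.8 0 0 0 1; -3.8 0 0 0 1'
python3 - <<'E'
from h import *
o=robot.get_obs()
p,d=robot.snapshot("wrist");cv2.imwrite("pics/w7f.png",p);q=p[130:240,240:400]
cv2.imwrite("pics/w7.png",cv2.resize(q,None,fx=5,fy=5,interpolation=cv2.INTER_NEAREST))
plan((.5677,-.0024,.079))
E
```

```text
time: 9.78
tool_pos: [0.5733, -0.069, 0.0789]
ee_rot: [3.134, 0.006, 1.648]
wrist_force: [1.8, 5.9, -1.6]
width: 0.0222
t 9.8333 tcp [ 0.5733 -0.0689  0.0789] rpy [3.1339 0.0062 1.6482] F [ 0.9   5.57 -1.9 ] w 0.0222
delta cm [ 6.67 -0.04 -0.05] spin -0.003
```

View pics/w7.png

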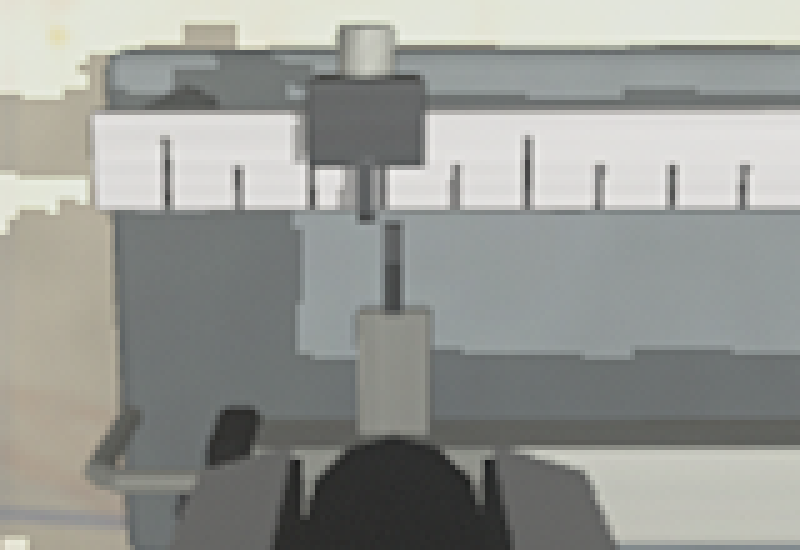

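The pointer is at u=393 and the tongue at u=367 in this 5× view, so about 3.5 mm remains.

```bash
python3 -m inch '-0.2 0 0 0 1; -0.35 0 0 0 1; -0.35 0 0 0 1; -0.35 0 0 0 1'
python3 - <<'E'
from h import *
o=robot.get_obs()
p,d=robot.snapshot("wrist");cv2.imwrite("pics/w8f.png",p);q=p[150:200,270:370]
cv2.imwrite("pics/w8.png",cv2.resize(q,None,fx=8,fy=8,interpolation=cv2.INTER_NEAREST))
plan((.5677,-.0024,.079))
g=p.mean(2)
for v in range(160,194,2): print(v,g[v,304:332].astype(int))
E
```

```text
time: 10.17
tool_pos: [0.5735, -0.0718, 0.0789]
ee_rot: [3.134, 0.005, 1.648]
wrist_force: [1.2, 5.7, -0.0]
width: 0.0226
t 10.2167 tcp [ 0.5735 -0.0717  0.0789] rpy [3.1339 0.0048 1.6485] F [0.28 5.98 0.26] w 0.0229
delta cm [ 6.96 -0.04 -0.04] spin -0.003
160 [168 138  88 100 101 102 102 102 101 102 102 101 101 101 101 101 103 102
 103 101 102 101 101  94 121 200 230 223]
162 [192 155  84  90  89  87  88  89  90  93  94 102 107 101  99  98  94  92
  91  87  86  86  87  80 119 197 225 220]
164 [227 170 121 215 234 230 230 234 206 160 168 140  94  94 140 161 113 181
 238 232 230 230 230 229 226 222 219 218]
166 [229 171 118 210 225 220 222 219 184 156 165 138  92  93 136 158 108 174
 229 221 219 220 219 219 219 219 219 220]
168 [225 167 116 206 222 218 222 195 150 157 162 136  92  94 135 155 106 170
 227 218 217 217 217 216 217 216 217 217]
170 [231 173  78 187 230 225 229 201 154 159 168 143  92  93 137 157 107 175
 233 226 224 223 224 224 224 224 224 225]
172 [139 141 143 142 136 130 131 134 136 138 142 121  85  87 108 140 147 141
 137 134 133 134 133 133 133 133 133 132]
174 [154 
[... 480 characters left out ...]
155 154 153 154 154 153 153 154 156 160 134  86  88  84 129 160
 155 154 153 151 152 152 151 152 152 151]
184 [154 154 154 154 154 154 155 154 154 155 155 160 135  81  74  70 125 161
 154 154 152 152 152 152 152 153 152 152]
186 [155 154 154 155 154 154 155 153 155 155 157 161 135  82  73  70 126 161
 156 155 153 154 153 154 153 154 153 154]
188 [156 155 154 156 155 154 154 153 154 156 157 161 135  81  74  68 126 164
 158 156 155 155 154 153 155 154 155 155]
190 [157 155 156 155 155 155 156 156 153 149 152 156 133  82  73  70 122 159
 153 153 151 154 157 156 154 155 155 155]
192 [157 156 156 156 154 157 151 130 114 120 120 127 115  95  95  93 109 125
 123 123 122 118 136 157 153 153 153 154]
```

View pics/w8.png

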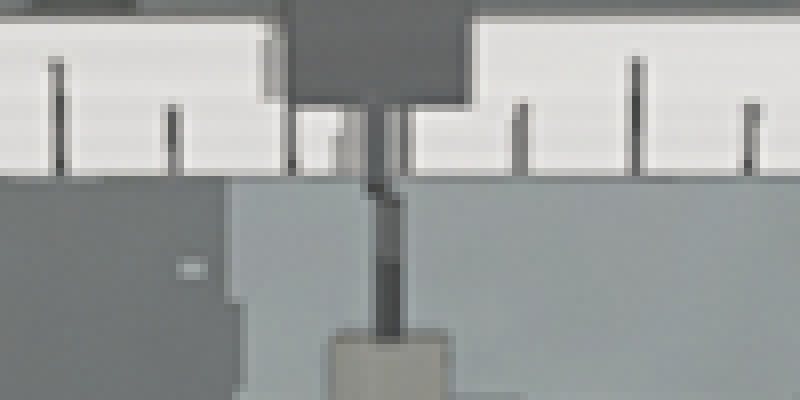

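The pointer's centroid is 318.1 and the tongue's is 316.5, so about 1.1 mm remains. The arm sags roughly 0.6 mm against the spring, so I'll command 1.7 mm.

```bash
python3 -m inch '-0.1 0 0 0 1; -0.17 0 0 0 1; -0.17 0 0 0 1; -0.17 0 0 0 1; -0.17 0 0 0 1'
cat > m.py <<'E'
from h import *
import sys
o=robot.get_obs()
p,d=robot.snapshot("wrist");q=p[150:200,270:370]
cv2.imwrite(sys.argv[1],cv2.resize(q,None,fx=8,fy=8,interpolation=cv2.INTER_NEAREST))
plan((.5677,-.0024,.079))
g=p.mean(2)
u=np.arange(304,332)
for v0,v1,lo,hi,bg in [(165,170,314,319.5,158),(177,190,314,323,154)]:
    r=g[v0:v1,304:332].mean(0);w=np.clip(bg-r,0,None)*((u>=lo)&(u<=hi));print((w*u).sum()/w.sum())
for v in (166,168,172,174,178,186): print(v,g[v,310:326].astype(int))
E
python3 m.py pics/w9.png
```

```text
time: 10.63
tool_pos: [0.5736, -0.0727, 0.0789]
ee_rot: [3.134, 0.003, 1.649]
wrist_force: [1.0, 5.9, 0.7]
width: 0.0228
t 10.6833 tcp [ 0.5736 -0.0727  0.0789] rpy [3.1339 0.0035 1.649 ] F [0.53 6.5  0.34] w 0.0225
delta cm [ 7.06 -0.04 -0.03] spin -0.002
317.9217516152189
318.1100222267125
166 [221 220 224 199 153 162 150 115  95  91 154 139 161 230 221 219]
168 [219 217 221 196 150 158 148 112  94  93 150 136 159 227 218 217]
172 [130 131 131 133 137 142 124  95  97  94 124 148 141 136 135 134]
174 [155 156 156 155 157 160 137  89  82  78 125 161 155 155 154 154]
178 [154 154 154 154 154 159 139 101  96  94 130 160 154 153 153 154]
186 [154 154 155 155 156 161 134  82  73  68 126 163 156 155 154 154]
```

View pics/w9.png

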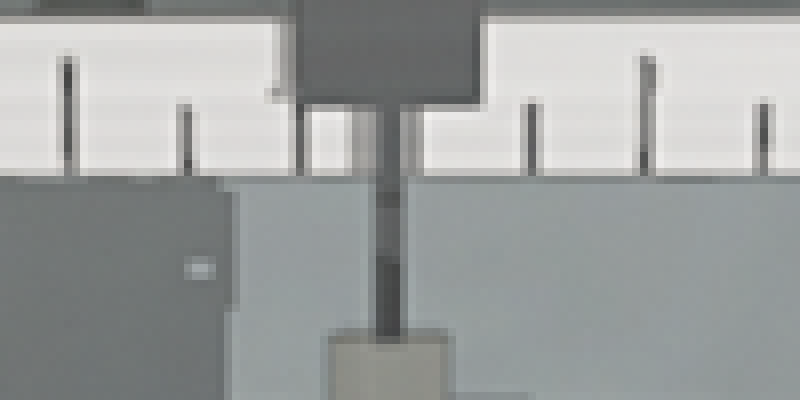

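The pointer and the tongue now agree to about 0.2 px (about 0.1 mm). I'll take one more look for steadiness and check the bystanders in the top view.

```bash
python3 m.py pics/w10.png | head -4; python3 - <<'E'
from h import *
a=cv2.imread("pics/top0.png");p,_=robot.snapshot("top");cv2.imwrite("pics/top1.png",cv2.convertScaleAbs(cv2.resize(p[130:270,180:440],None,fx=3,fy=3,interpolation=cv2.INTER_CUBIC),alpha=1.5))
E
python3 m.py pics/w11.png | head -4
```

```text
t 10.7333 tcp [ 0.5736 -0.0727  0.0789] rpy [3.1339 0.0035 1.649 ] F [0.56 6.47 0.16] w 0.0223
delta cm [ 7.06 -0.04 -0.03] spin -0.002
317.9279279279279
318.1102600282202
t 10.8333 tcp [ 0.5736 -0.0727  0.0789] rpy [3.134  0.0035 1.6489] F [0.39 7.19 1.02] w 0.0228
delta cm [ 7.06 -0.04 -0.03] spin -0.002
317.925045045045
318.11080835603997
```

View pics/top1.png

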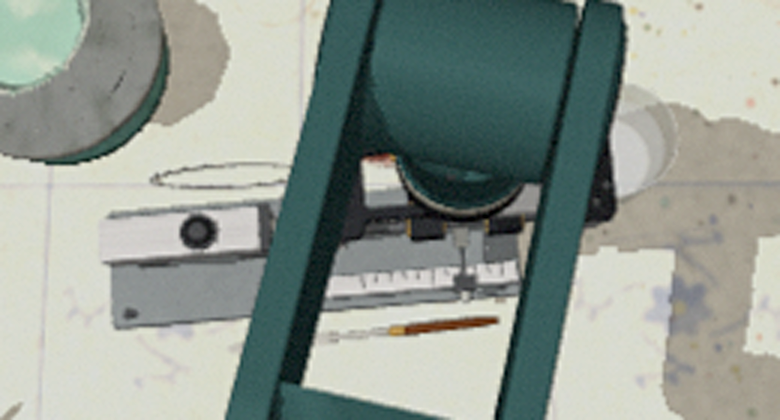

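The pointer lines up with the rider in the top view too, at (462,262) above (465,280), once the gauge's 4.6° tilt is allowed for. The spatula and tumbler are undisturbed and the pose is steady, so I'll hand in.

```bash
python3 -c "
from bench import robot
print(robot.close_job())"
```

```text
the job is handed in; nothing more can be done
None
```

I pressed the lock button in, gripped the knob and drew the arm out about 72 mm to the rider. I handed the job in at about 10.9 s, with the gripper still holding the arm at the mark.

- **Button:** it went down about 6 mm to its stop, at 8.6 N.
- **Alignment:** in the wrist camera, pointer and rider tongue agreed to about 0.2 px (about 0.1 mm), unchanged over three pictures. The top view agreed.
- **Hold:** the grip was steady at 22.5 mm on the knob, with the spring pulling back 6–7 N.
- **Surroundings:** the rider kept its place against the scale lines. The spatula and tumbler looked undisturbed in the last top view, though the arm hid part of the tumbler.

The top and wrist cameras disagreed by about 3 mm on the button and knob positions. I aimed between the two for the press and the grasp, and did the final alignment from the wrist picture alone. No check failed.

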